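# Change the batch on a tube roller mixer

### The arm

A 6-joint arm with a two-finger parallel gripper is mounted at the origin on the work surface. World frame = base frame: x ahead of the robot, y to its left, z up, the work surface at z = 0. Lengths are in mm, angles in rad, forces in N, time in s.
With the tool pointing down it reaches from about 325 to 775 mm from the base axis. Payload 5.5 kg.
Tool frame: the origin (TCP) lies midway between the tips of the shut fingers; the grasp point (between the pads) lies 19 mm behind it; z points along the fingers, x is the direction in which the jaws open and shut, and the axes are right-handed (so a half turn about z gives the same grasp; the last joint's range is limited). The gripper opens to 85 mm and grips with 20 to 120 N. Pads are 22 mm wide; open, the fingers measure 114 mm over their backs; the gripper's body (76 mm by 85 mm) begins 54 mm behind the grasp point. The pads swing forward as they close: fully open they stand 13 mm farther back than shut.
Start: joints at [1.128, 0.091, 1.231, -0, 1.82, -0.057], TCP at [225.786, 555.911, 231.275] pointing down, gripper open.
Joint ranges: [-2.87, 2.87], [-0.86, 2.18], [0.17, 2.46], [-1.51, 4.65], [0.06, 2.69], [-2.65, 2.65]. Speed limits (rad/s): [2.57, 2.57, 3.01, 3.14, 3.14, 3.14].

### API

Orientations are given as a 3x3 rotation matrix whose columns are the frame's x, y, z axes.
In Python, from workcell import * gives the robot as it stands.
- The arm moves only by the shell command python3 -m creep 'ROWS'. ROWS is JSON, a list of rows, each a list of 7 numbers: the shift along the tool's x, y, z in m, then the turn, a rotation vector about the tool's x, y, z in degrees, then the closure, from -1 (fully open) to 1 (shut). In form: [[tx, ty, tz, rx, ry, rz, jaw], ...]. A call has 1 to 20 rows; each row is the pose to reach, as a shift and turn from the pose commanded when the call began, along the tool's axes at that moment; what a row does not reach only later rows make up. A row lasts 1/10 s, in which the tool goes at most 50 mm and 8.59 degrees, less where a joint would pass 70% of its speed; a pose out of reach is approached as far as the arm can. A call with a gripper value outside its range is refused whole. The fingers move at their own pace and stop on an object; the grip force is fixed at half the most. Time passes only in rows, so rows that repeat a pose let the fingers close. It gives the time, the measured TCP pose, the force and the opening at its end, in the units of the state.
- state(): the state, without advancing time (a new reading comes with each control period).
- get_image(name): name is "side" or "top" or "wrist"; returns (picture, depth): 420x560x3 uint8, red, green, blue; 420x560 float32, mm along the optical axis (not along the pixel's ray), 0 where there is no reading.
- camera_params(name): a dict with "fx", "fy", "cx", "cy" (pixels), "rvec" (rotation vector, rad) and "tvec" (3), from world to camera coordinates, as OpenCV has them. Camera axes: x right, y down, z forward; pixel columns grow to the right and rows downward; lengths in mm; the calibration is good to about 2 mm. The wrist camera is an equidistant fisheye: a pixel r from the principal point sees the ray r / f radians off the axis. A picture is of the moment at which its call begins: read the wrist's pose just before it. camera_params takes no time and is no camera call; for the wrist camera it gives the pose at the moment of the call.
- sign_off(): hands the job in, once; it reports no verdict.
The state is a dict: "clock": time; "joints": joint angles; "joint_velocities": joint speeds; "tau": joint torques, N m; "ee_pos": TCP position; "eef_rot": TCP orientation; "force": force on the tool from outside, world axes, zero at the start; "wrist_torque": the same for the moment, N m; "gripper_width": finger opening in mm.
Only numpy, scipy, OpenCV 4.12 (cv2) and the standard library are available. Lean on these libraries where they do the work, as an engineer would, in place of code of your own. Each camera call takes 0.05 s, during which the arm holds its last target. There are 200 camera calls.

### The job

Switch the roller mixer off before touching any tube, then move the finished yellow-capped tubes from its rollers into the yellow tray. Pick every red-capped tube out of the cluttered bin, leaving everything else in the bin, and lay each lengthwise in a trough between the mixer's rollers; only then turn the switch back on until it clicks over, and do not disturb the bottle, beaker or jar.

Things in the scene. Friction and masses are not known exactly. Their poses are not given: they have to be found in the camera images.
- switch (a joint): the mixer's rotary switch, rad: 0 off (white pointer at red dot), 1.2 on (at green dot), growing clockwise from above; starts on. A spring detent (up to 0.16 N m) lies halfway: let go before 0.6 it snaps back, past 0.6 it snaps over; it rests only at the ends
- switch_grip (a point): on the switch's vertical axis at the height to grip; z up, x along its upright black grip bar, 42 mm long, 14 mm thick, from 24 mm below this point to 7 mm above it (turns with the switch). A disc 44 mm across lies under the bar
- mixer: white tube roller mixer, fixed, 250 (x) by 252 (y) mm; origin under it on the bench, z up. White end walls at y = -111 and +39 mm (12 mm thick), 88 mm high; blue side rails at x = +-119 mm (12 mm thick), 90 mm high, with grey decks 80 mm high just inside them. Control box at the +y end, top 72 mm up, the switch on it at x 0, y 88 mm
- bed (a point): middle of the mixer's roller bed, 90 mm up: the axis of a tube in the middle trough. Axes as the mixer's. Six grey rollers (they never really turn) along y, 138 mm long, 18 mm in diameter, tops 8 mm below this point, at x = +-17, +-51, +-85 mm; a tube lies lengthwise in any of the five troughs between: x = 0, +-34, +-68 mm, best at y = 0
- bin: grey cluttered bin, fixed, 300 (x) by 290 (y) by 50 mm high, walls 5 mm; origin under its centre. Floor 5 mm up; along both y sides of the floor a kerb 25 mm wide, 4 mm high inside and sloping up to 10 mm at the wall, keeps tubes off the walls
- tray: low yellow tray for finished tubes, fixed, 150 (x) by 120 (y) mm; floor 4 mm up, rim 4 mm wide and 12 mm high; origin under its centre. Two tubes fit side by side along its x at y = -29 and +29 mm
- red1: red-capped sample tube, frosted pale body with a tapered end, a round cylinder 30 mm in diameter and 110 mm long over all (the cap is no wider than the body), 35 to 70 g, rolls easily; origin in the middle of its axis, x along the axis toward the cap; at first in the bin; two or three red tubes are there, others are absent
- red2: red-capped sample tube, frosted pale body with a tapered end, a round cylinder 30 mm in diameter and 110 mm long over all (the cap is no wider than the body), 35 to 70 g, rolls easily; origin in the middle of its axis, x along the axis toward the cap; at first in the bin; two or three red tubes are there, others are absent
- red3: red-capped sample tube, frosted pale body with a tapered end, a round cylinder 30 mm in diameter and 110 mm long over all (the cap is no wider than the body), 35 to 70 g, rolls easily; origin in the middle of its axis, x along the axis toward the cap; at first in the bin; two or three red tubes are there, others are absent
- done1: yellow-capped sample tube, frosted pale body with a tapered end, a round cylinder 30 mm in diameter and 110 mm long over all (the cap is no wider than the body), 35 to 70 g, rolls easily; origin in the middle of its axis, x along the axis toward the cap; finished, at first lying in a trough of the mixer
- done2: yellow-capped sample tube, frosted pale body with a tapered end, a round cylinder 30 mm in diameter and 110 mm long over all (the cap is no wider than the body), 35 to 70 g, rolls easily; origin in the middle of its axis, x along the axis toward the cap; finished, at first lying in a trough of the mixer
- blue1: blue-capped sample tube, frosted pale body with a tapered end, a round cylinder 30 mm in diameter and 110 mm long over all (the cap is no wider than the body), 35 to 70 g, rolls easily; origin in the middle of its axis, x along the axis toward the cap; belongs in the bin
- blue2: blue-capped sample tube, frosted pale body with a tapered end, a round cylinder 30 mm in diameter and 110 mm long over all (the cap is no wider than the body), 35 to 70 g, rolls easily; origin in the middle of its axis, x along the axis toward the cap; belongs in the bin
- comb: green gel comb, flat, 100 by 32 by 6 mm, lying in the bin, where it belongs; origin under its middle
- cap1: loose white cap, 28 mm in diameter, 11 mm high, lying in the bin, where it belongs; origin under its centre
- cap2: loose white cap, 28 mm in diameter, 11 mm high, lying in the bin, where it belongs; origin under its centre
- pen1: white marker pen with a black cap, 12 mm square, 130 mm long, lying in the bin (at first on a side kerb), where it belongs; origin in the middle of its axis, x along it
- pen2: white marker pen with a purple cap, 12 mm square, 130 mm long, lying in the bin (at first on a side kerb), where it belongs; origin in the middle of its axis, x along it
- amber: bystander: amber bottle, 60 mm in diameter, 110 mm high, on the bench; origin under its centre
- beaker: bystander: white beaker, 68 mm across, 60 mm high, on the bench; origin under its centre
- jar: bystander: small jar with a blue lid, 56 mm in diameter, 60 mm high, on the bench; origin under its centre
Not all that is in view belongs to the job. Leave any green or turquoise look-alike of the pen1 alone.

How it is judged (in metres and radians):
On the way, in this order (a step that is already met when the one before it is completed fails the run):
1. the mixer is switched off (value of joint switch below 0.12 rad), for 0.2 s.
2. the yellow-capped tubes lie in the tray, the mixer still off (value of joint switch below 0.12 rad and x of done1 in the frame of tray between -0.075 and 0.075 m and y of done1 in the frame of tray between -0.06 and 0.06 m and z of done1 in the frame of tray between 0.01 and 0.03 m and linear speed of each of done1, done2 below 0.02 m/s and x of done2 in the frame of tray between -0.075 and 0.075 m and y of done2 in the frame of tray between -0.06 and 0.06 m and z of done2 in the frame of tray between 0.01 and 0.03 m), for 0.2 s.
3. all red-capped tubes lie in troughs of the mixer, still off (value of joint switch below 0.12 rad and x of red1 in the frame of mixer between -0.082 and 0.082 m and y of red1 in the frame of mixer between -0.06 and 0 m and z of red1 in the frame of mixer between 0.084 and 0.096 m and angle between the x axis of each of red1, red2, red3 and the y axis of mixer, either way round below 0.2 rad and linear speed of each of red1, red2, red3 below 0.02 m/s and x of red2 in the frame of mixer between -0.082 and 0.082 m and y of red2 in the frame of mixer between -0.06 and 0 m and z of red2 in the frame of mixer between 0.084 and 0.096 m and x of red3 in the frame of mixer between -0.082 and 0.082 m and y of red3 in the frame of mixer between -0.06 and 0 m and z of red3 in the frame of mixer between 0.084 and 0.096 m), for 0.2 s.
4. the switch has clicked over to on (value of joint switch above 1.08 rad), for 0.2 s.
At the end, for the whole second after the job is handed in: Switch on (over 1.08 rad); each red tube at rest in a roller trough (within 0.2 rad of the rollers, centre 84-96 mm up, mixer |x| under 82 mm, y -60 to 0 mm); yellow-capped tubes at rest on the tray floor, centre 10-30 mm up; blue tubes, comb, caps and pens in the bin (value of joint switch above 1.08 rad and x of red1 in the frame of mixer between -0.082 and 0.082 m and y of red1 in the frame of mixer between -0.06 and 0 m and z of red1 in the frame of mixer between 0.084 and 0.096 m and angle between the x axis of each of red1, red2, red3 and the y axis of mixer, either way round below 0.2 rad and linear speed of each of red1, red2, red3, done1, done2 below 0.02 m/s and x of red2 in the frame of mixer between -0.082 and 0.082 m and y of red2 in the frame of mixer between -0.06 and 0 m and z of red2 in the frame of mixer between 0.084 and 0.096 m and x of red3 in the frame of mixer between -0.082 and 0.082 m and y of red3 in the frame of mixer between -0.06 and 0 m and z of red3 in the frame of mixer between 0.084 and 0.096 m and x of done1 in the frame of tray between -0.075 and 0.075 m and y of done1 in the frame of tray between -0.06 and 0.06 m and z of done1 in the frame of tray between 0.01 and 0.03 m and x of done2 in the frame of tray between -0.075 and 0.075 m and y of done2 in the frame of tray between -0.06 and 0.06 m and z of done2 in the frame of tray between 0.01 and 0.03 m and x of blue1 in the frame of bin between -0.15 and 0.15 m and y of blue1 in the frame of bin between -0.145 and 0.145 m and z of blue1 in the frame of bin between 0 and 0.055 m and x of blue2 in the frame of bin between -0.15 and 0.15 m and y of blue2 in the frame of bin between -0.145 and 0.145 m and z of blue2 in the frame of bin between 0 and 0.055 m and x of comb in the frame of bin between -0.15 and 0.15 m and y of comb in the frame of bin between -0.145 and 0.145 m and z of comb in the frame of bin between 0 and 0.055 m and x of cap1 in the frame of bin between -0.15 and 0.15 m and y of cap1 in the frame of bin between -0.145 and 0.145 m and z of cap1 in the frame of bin between 0 and 0.055 m and x of cap2 in the frame of bin between -0.15 and 0.15 m and y of cap2 in the frame of bin between -0.145 and 0.145 m and z of cap2 in the frame of bin between 0 and 0.055 m and x of pen1 in the frame of bin between -0.15 and 0.15 m and y of pen1 in the frame of bin between -0.145 and 0.145 m and z of pen1 in the frame of bin between 0 and 0.055 m and x of pen2 in the frame of bin between -0.15 and 0.15 m and y of pen2 in the frame of bin between -0.145 and 0.145 m and z of pen2 in the frame of bin between 0 and 0.055 m); the robot touches nothing.
It fails at once if a tube is touched with the fingers while the mixer is switched on (value of joint switch above 0.7 rad and (contact force between the fingers and done1 above 0.5 N or contact force between the fingers and done2 above 0.5 N or contact force between the fingers and red1 above 0.5 N or contact force between the fingers and red2 above 0.5 N or contact force between the fingers and red3 above 0.5 N or contact force between the fingers and blue1 above 0.5 N or contact force between the fingers and blue2 above 0.5 N)).
It fails at once if a bystander is pushed over or more than 3 cm away (distance of any of amber, beaker, jar from where it was at the start of the episode above 0.03 m or angle between any of amber, beaker, jar's own z axis and vertical above 0.5 rad).
Of red1, red2, red3 only 2 to 3 are there at a start; the rules pass over those that are not, and their reading is None.
At some moment in a run one of red1, red2, red3, blue1, blue2 may be knocked a few centimetres aside while the robot is not near it.
Once in a run the grip may slacken for a moment while it holds something.
It also fails if it takes over 210 s, if anything falls off the work surface, if the arm or the gripper's body presses on something with over 40 N, if the wrist force passes 120 N, or if a joint passes its speed limit or range.

## Working session

There is one attempt and no reset: what is moved stays moved. The work goes in short steps, Python scripts to look and compute and a shell command to move; the robot and the scene stay as the last step left them, time stands still between calls to the robot, and variables do not carry over. Pictures are saved under pics/ and viewed, about 12 in all and at most 16, crops included, and the job is handed in when it is done.

```bash
mkdir -p pics
cat > h.py <<'E'
from workcell import *
import numpy as np, cv2
from scipy.spatial.transform import Rotation as R
def ext(n):
    p=camera_params(n); return p,R.from_rotvec(np.array(p["rvec"]).ravel()).as_matrix(),np.array(p["tvec"]).ravel()
def ray(n,p,u,v):
    x=(u-p["cx"])/p["fx"]; y=(v-p["cy"])/p["fy"]
    if n=="wrist":
        r=np.hypot(x,y); s=np.tan(r)/r if r>1e-9 else 1; x*=s;y*=s
    return np.array([x,y,1.0])
def atz(n,e,u,v,z):   # world point of pixel on plane z
    p,Rm,t=e; d=Rm.T@ray(n,p,u,v); c=-Rm.T@t; return c+d*(z-c[2])/d[2]
def atd(n,e,dep,u,v):
    p,Rm,t=e; return Rm.T@(ray(n,p,u,v)*dep[int(v),int(u)]-t)
def snap(n):
    e=ext(n); im,d=get_image(n); np.savez("last_%s.npz"%n,im=im,d=d,R=e[1],t=e[2],p=np.array([e[0][k] for k in("fx","fy","cx","cy")]))
    return e,im,d
def load(n):
    z=np.load("last_%s.npz"%n); return (dict(zip(("fx","fy","cx","cy"),z["p"])),z["R"],z["t"]),z["im"],z["d"]
def save(im,f,box=None,s=1):
    if box: im=im[box[1]:box[3],box[0]:box[2]]
    cv2.imwrite("pics/"+f,cv2.resize(im[:,:,::-1],None,fx=s,fy=s,interpolation=cv2.INTER_CUBIC))
def tool():
    s=state(); return np.array(s["ee_pos"]),np.array(s["eef_rot"])
def goto(x,y,z,yaw=None):
    """tool-frame shift (m) and rz(deg) to world TCP xyz, with tool x at yaw(deg)mod180 """
    p,Rm=tool(); d=Rm.T@(np.array([x,y,z])-p)/1000
    a=np.degrees(np.arctan2(Rm[1,0],Rm[0,0])); out=[round(v,4) for v in d]
    if yaw is not None:
        dy=(yaw-a+90)%180-90; out.append(("rz",round(-dy,1)))
    return out,"yaw now",round(a,1),"tilt",np.round(Rm[:,2],3)
E
python3 - <<'E'
from h import *
s=state();print({k:np.round(s[k],3).tolist() for k in s})
e,im,d=snap("top");save(im,"top1.png",s=1.42)
e2,im2,d2=snap("side");save(im2,"side1.png",s=1.42)
print(e,e2[0])
E
```

```text
{'clock': 0.0, 'joints': [1.128, 0.092, 1.232, 0.0, 1.82, -0.057], 'joint_velocities': [-0.001, -0.001, -0.001, -0.001, 0.002, -0.0], 'tau': [-0.0, -45.87, -41.805, -0.0, 0.011, -0.0], 'ee_pos': [225.649, 555.637, 230.145], 'eef_rot': [[0.376, 0.927, -0.001], [0.927, -0.376, -0.002], [-0.002, -0.0, -1.0]], 'force': [-0.135, -0.864, 0.425], 'wrist_torque': [0.018, 0.03, -0.055], 'gripper_width': 85.397}
({'fx': 506.5949075313306, 'fy': 506.5949075313306, 'cx': 279.94981917980715, 'cy': 206.9383283692395, 'rvec': array([ 2.15261188, -2.14930969,  0.18567315]), 'tvec': array([  57.94458461,  538.67431228, 1359.67891209])}, array([[ 3.04689483e-05, -9.99806493e-01,  1.96717204e-02],
       [-9.88367974e-01, -3.02181119e-03, -1.52051364e-01],
       [ 1.52081385e-01, -1.94382656e-02, -9.88176809e-01]]), array([  57.94458461,  538.67431228, 1359.67891209])) {'fx': 436.13063448154014, 'fy': 436.13063448154014, 'cx': 278.632459052077, 'cy': 206.21225775232477, 'rvec': array([ 2.3822881 , -0.64723319,  0.21757083]), 'tvec': array([-405.58155018,  310.41439054, 1253.18132392])}
```

View pics/top1.png

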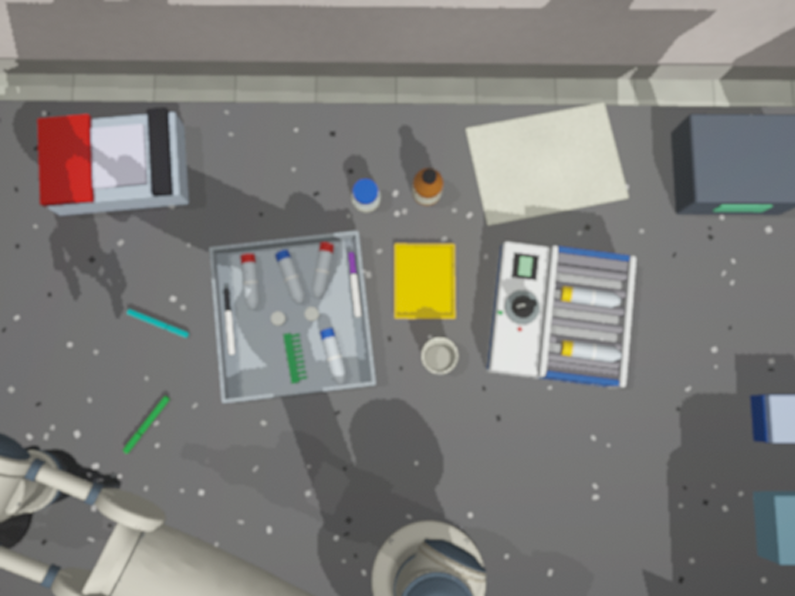

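View pics/side1.png

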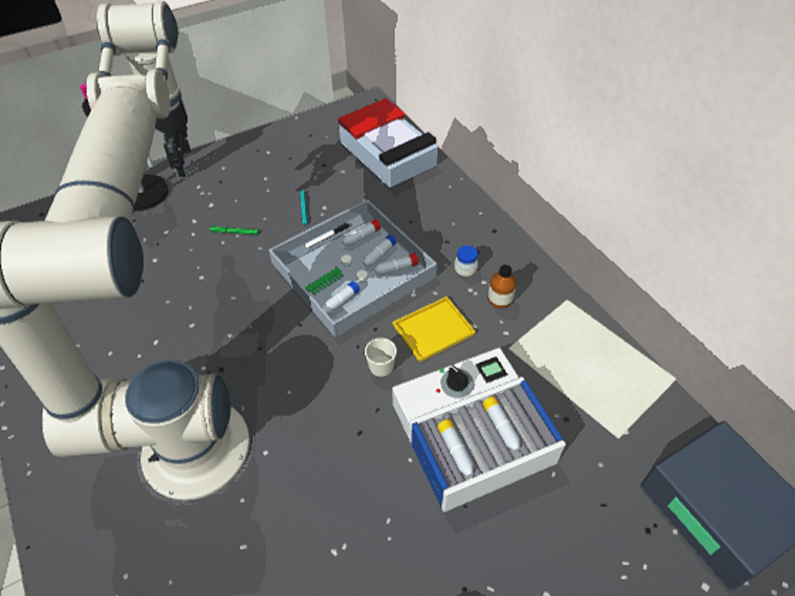

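The top view shows the bin with red caps at (249,260) and (326,250), plus blue caps at (283,256) and (328,333). The tray centre is at (424,280), the mixer is on the right with its switch at (522,307), and the yellow caps are at (568,296) and (568,348). So there are two red tubes. I'll take an enlarged crop next.

Run:
```python
from h import *
e,im,d=load("top")
a=im[160:285,145:270];b=im[160:285,340:455]
save(np.hstack([a,b]),"crop1.png",s=3.3)
```

```text
(no output)
```

View pics/crop1.png

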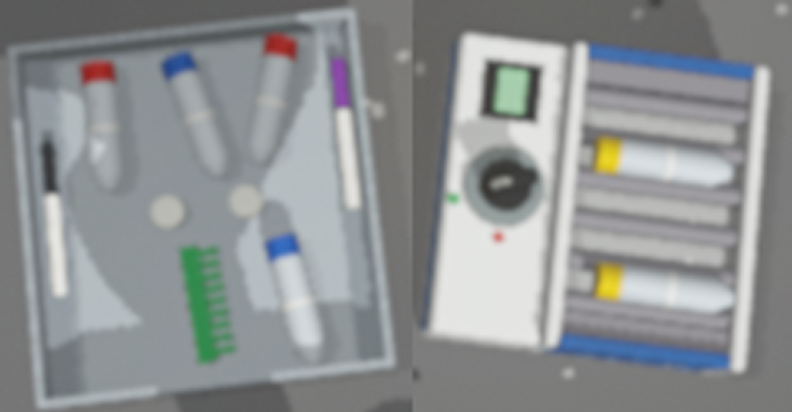

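```bash
cat > m.py <<'E'
from h import *
e,im,d=load("top")
b=lambda x,y:(x/3.3+145,y/3.3+160)
m=lambda x,y:((x-412.5)/3.3+340,y/3.3+160)
P={}
for k,(f,x,y,z) in dict(wfarT=(m,762,66,88),wfarB=(m,738,370,88),wnT=(m,580,42,88),wnB=(m,553,347,88),sw=(m,504,183,98),green=(m,453,198,73),red=(m,498,237,73),
 y1cap=(m,597,155,95),y1end=(m,732,171,93),y2cap=(m,597,280,95),y2end=(m,732,296,93),
 bTL=(b,12,50,50),bTR=(b,352,12,50),bBL=(b,42,403,50),bBR=(b,390,364,50),
 r1cap=(b,96,64,28),r1end=(b,112,187,22),r2cap=(b,283,38,28),r2end=(b,258,162,22),
 bl1cap=(b,173,60,28),bl1end=(b,220,172,22),bl2cap=(b,282,240,28),bl2end=(b,312,352,22)).items():
    u,v=f(x,y); P[k]=atz("top",e,u,v,z); print(k,np.round(P[k]),"depth z",np.round(atd("top",e,d,u,v)[2]))
m.P=P
a=np.mean([P[k] for k in("wfarT","wfarB","wnT","wnB")],0)
yax=(P["wnT"]+P["wnB"]-P["wfarT"]-P["wfarB"])[:2]; xax=(P["wnT"]-P["wnB"]+P["wfarT"]-P["wfarB"])[:2]
print("len",np.hypot(*yax)/2,np.hypot(*xax)/2,"yaw",np.degrees(np.arctan2(-yax[0],yax[1])),np.degrees(np.arctan2(xax[1],xax[0])))
th=np.arctan2(-yax[0],yax[1])+0;th=(th+np.arctan2(xax[1],xax[0]))/2
ux=np.array([np.cos(th),np.sin(th)]);uy=np.array([-np.sin(th),np.cos(th)])
o=a[:2]+36*uy
print("mixer origin",o,"yaw",np.degrees(th),"switch",o+88*uy)
for k in("y1cap","y1end","y2cap","y2end","sw","green","red"): q=P[k][:2]-o;print(k,"in mixer",np.round([q@ux,q@uy]))
for k in("r1","r2","bl1","bl2"):
  c=P[k+"cap"];n=P[k+"end"];print(k,np.round((c+n)/2),"len",np.linalg.norm(c-n),"ang",np.degrees(np.arctan2(*(c-n)[1::-1])))
# tray from colour
hsv=cv2.cvtColor(im,cv2.COLOR_RGB2HSV);mk=cv2.inRange(hsv,(22,150,120),(35,255,255))
n,l,s,c=cv2.connectedComponentsWithStats(mk);i=1+np.argmax(s[1:,4]);r=cv2.minAreaRect(np.argwhere(l==i)[:,::-1].astype(np.float32))
cor=[atz("top",e,*q,10) for q in cv2.boxPoints(r)];print("tray",np.round(cor),np.round(np.mean(cor,0)))
p=[atd("top",e,d,*m(504+i,183+j)) for i in range(-18,19,6) for j in range(-18,19,6)]
print("switch z",sorted(np.round([q[2] for q in p])))
E
python3 m.py
```

```text
wfarT [ 607. -390.   88.] depth z 92.0
wfarB [ 359. -358.   88.] depth z 5.0
wnT [ 626. -241.   88.] depth z -4.0
wnB [ 377. -211.   88.] depth z 53.0
sw [ 508. -173.   98.] depth z 113.0
green [ 499. -136.   73.] depth z 76.0
red [ 467. -172.   73.] depth z 76.0
y1cap [ 531. -250.   95.] depth z 98.0
y1end [ 519. -359.   93.] depth z 49.0
y2cap [ 430. -246.   95.] depth z 98.0
y2end [ 418. -355.   93.] depth z 99.0
bTL [625. 421.  50.] depth z 49.0
bTR [659. 138.  50.] depth z 44.0
bBL [333. 386.  50.] depth z 54.0
bBR [364. 104.  50.] depth z 35.0
r1cap [618. 355.  28.] depth z 34.0
r1end [513. 339.  22.] depth z 28.0
r2cap [641. 197.  28.] depth z 35.0
r2end [535. 217.  22.] depth z 14.0
bl1cap [621. 290.  28.] depth z 34.0
bl1end [526. 249.  22.] depth z 30.0
bl2cap [468. 195.  28.] depth z 40.0
bl2end [375. 169.  22.] depth z 28.0
len 149.75830282942158 250.219639193282 yaw -7.215081811370027 -7.076163668218721
mixer origin [ 496.57539245 -264.1689701 ] yaw -7.145622739794375 switch [ 507.52185313 -176.85244819]
y1cap in mixer [32. 19.]
y1end in mixer [ 34. -92.]
y2cap in mixer 
[... 685 characters left out ...]
loat64(86.0), np.float64(86.0), np.float64(86.0), np.float64(87.0), np.float64(87.0), np.float64(87.0), np.float64(87.0), np.float64(87.0), np.float64(87.0), np.float64(87.0), np.float64(87.0), np.float64(88.0), np.float64(89.0), np.float64(90.0), np.float64(91.0), np.float64(91.0), np.float64(96.0), np.float64(112.0), np.float64(112.0), np.float64(112.0), np.float64(113.0), np.float64(114.0), np.float64(115.0), np.float64(115.0), np.float64(115.0), np.float64(115.0), np.float64(115.0), np.float64(116.0), np.float64(116.0), np.float64(116.0), np.float64(116.0), np.float64(117.0), np.float64(117.0), np.float64(117.0), np.float64(118.0), np.float64(118.0), np.float64(118.0), np.float64(118.0)]
```

```bash
python3 -c "
from h import *
print(goto(507.5,-176.9,230,14))"
```

```text
([np.float64(-0.5727), np.float64(0.5368), np.float64(0.0012), ('rz', np.float64(53.9))], 'yaw now', np.float64(67.9), 'tilt', array([-0.001, -0.002, -1.   ]))
```

```bash
python3 -m creep '[[-0.5727,0.5368,0.001,0,0,53.9,-1],[-0.5727,0.5368,0.001,0,0,53.9,-1],[-0.5727,0.5368,0.001,0,0,53.9,-1],[-0.5727,0.5368,0.001,0,0,53.9,-1],[-0.5727,0.5368,0.001,0,0,53.9,-1],[-0.5727,0.5368,0.001,0,0,53.9,-1],[-0.5727,0.5368,0.001,0,0,53.9,-1],[-0.5727,0.5368,0.001,0,0,53.9,-1],[-0.5727,0.5368,0.001,0,0,53.9,-1],[-0.5727,0.5368,0.001,0,0,53.9,-1],[-0.5727,0.5368,0.001,0,0,53.9,-1],[-0.5727,0.5368,0.001,0,0,53.9,-1],[-0.5727,0.5368,0.001,0,0,53.9,-1],[-0.5727,0.5368,0.001,0,0,53.9,-1],[-0.5727,0.5368,0.001,0,0,53.9,-1],[-0.5727,0.5368,0.001,0,0,53.9,-1],[-0.5727,0.5368,0.001,0,0,53.9,-1],[-0.5727,0.5368,0.001,0,0,53.9,-1],[-0.5727,0.5368,0.001,0,0,53.9,-1],[-0.5727,0.5368,0.001,0,0,53.9,-1]]'
python3 - <<'E'
from h import *
print(goto(507.5,-176.9,90,14))
e,im,d=snap("wrist");save(im,"w1.png",s=1.3)
E
```

```text
clock: 2.1
ee_pos: [507.5, -175.6, 230.7]
eef_rot: [[0.97, 0.243, 0.001], [0.243, -0.97, -0.0], [0.001, 0.0, -1.0]]
force: [-1.0, -0.2, 0.6]
gripper_width: 85.5
([np.float64(-0.0004), np.float64(0.0013), np.float64(0.1407), ('rz', np.float64(0.1))], 'yaw now', np.float64(14.1), 'tilt', array([ 0.001, -0.   , -1.   ]))
```

View pics/w1.png

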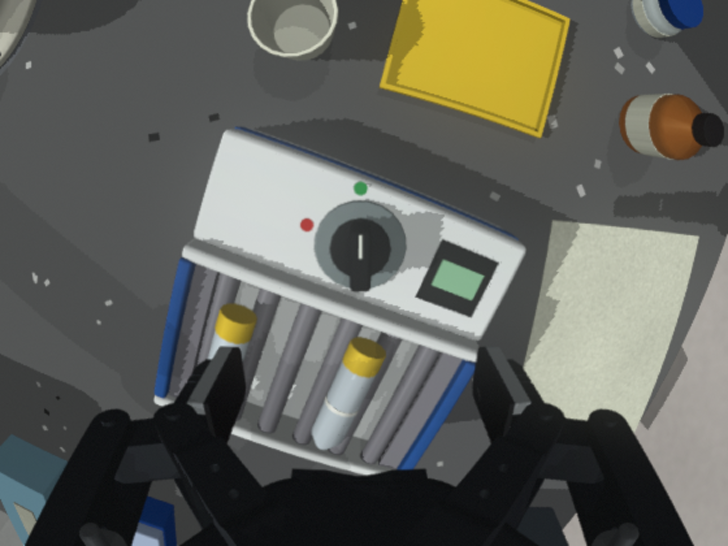

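Wrist view: the pointer (360,246) aims at the green dot and the bar is perpendicular to the jaws. I'll check the axis position, then descend.

```bash
python3 - <<'E'
from h import *
e,im,d=load("wrist")
print(atz("wrist",e,360/1.3,246/1.3,84), atz("wrist",e,360/1.3,246/1.3,112))
E
python3 -m creep '[[0,0.001,0.04,0,0,0,-0.2],[0,0.001,0.08,0,0,0,-0.2],[0,0.001,0.11,0,0,0,-0.2],[0,0.001,0.13,0,0,0,-0.2],[0,0.001,0.139,0,0,0,-0.2],[0,0.001,0.139,0,0,0,-0.2],[0,0.001,0.139,0,0,0,1],[0,0.001,0.139,0,0,0,1],[0,0.001,0.139,0,0,0,1],[0,0.001,0.139,0,0,0,1],[0,0.001,0.139,0,0,0,1],[0,0.001,0.139,0,0,0,1],[0,0.001,0.139,0,0,0,1]]'
```

```text
[ 508.94406106 -174.57916256   84.        ] [ 506.89126369 -166.91873468  112.        ]
clock: 3.45
ee_pos: [509.0, -177.9, 93.3]
eef_rot: [[0.97, 0.242, 0.004], [0.242, -0.97, -0.001], [0.003, 0.002, -1.0]]
force: [1.5, 1.5, 6.7]
gripper_width: 13.0
```

```bash
python3 -m creep '[[0,0,0,0,0,-8,1],[0,0,0,0,0,-16,1],[0,0,0,0,0,-24,1],[0,0,0,0,0,-32,1],[0,0,0,0,0,-40,1],[0,0,0,0,0,-48,1],[0,0,0,0,0,-56,1],[0,0,0,0,0,-64,1],[0,0,0,0,0,-68,1],[0,0,0,0,0,-69,1],[0,0,0,0,0,-69,1],[0,0,0,0,0,-69,1],[0,0,0,0,0,-69,-0.2],[0,0,0,0,0,-69,-0.2],[0,0,0,0,0,-69,-0.2],[0,0,-0.04,0,0,-69,-0.2],[0,0,-0.08,0,0,-69,-0.2],[0,0,-0.13,0,0,-69,-0.2]]'
python3 - <<'E'
from h import *
e,im,d=snap("wrist");save(im,"w2.png",s=1.0)
E
```

```text
clock: 5.25
ee_pos: [506.8, -177.5, 220.6]
eef_rot: [[0.122, 0.992, -0.004], [0.992, -0.122, 0.001], [0.001, -0.004, -1.0]]
force: [2.0, -0.4, 0.5]
gripper_width: 51.2
```

View pics/w2.png

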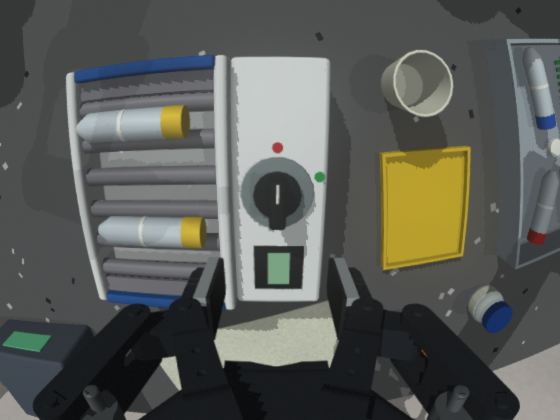

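The pointer (277,195) now aims at the red dot (277,147), so the mixer is off. Next is yellow tube 1.

```bash
python3 -c "
from h import *
print(goto(525.7,-305.1,180,-7.15))"
```

```text
([np.float64(-0.1234), np.float64(0.0314), np.float64(0.0528), ('rz', np.float64(-89.9))], 'yaw now', np.float64(83.0), 'tilt', array([ 0.01 , -0.005, -1.   ]))
```

```bash
python3 -m creep '[[-0.1234,0.0314,0.04,0,0,9,-0.25],[-0.1234,0.0314,0.04,0,0,18,-0.25],[-0.1234,0.0314,0.04,0,0,27,-0.25],[-0.1234,0.0314,0.04,0,0,36,-0.25],[-0.1234,0.0314,0.04,0,0,45,-0.25],[-0.1234,0.0314,0.04,0,0,54,-0.25],[-0.1234,0.0314,0.04,0,0,63,-0.25],[-0.1234,0.0314,0.04,0,0,72,-0.25],[-0.1234,0.0314,0.04,0,0,81,-0.25],[-0.1234,0.0314,0.04,0,0,90.1,-0.25],[-0.1234,0.0314,0.04,0,0,90.1,-0.25],[-0.1234,0.0314,0.04,0,0,90.1,-0.25],[-0.1234,0.0314,0.04,0,0,90.1,-0.25]]'; python3 -c "
from h import *
print(goto(525.7,-305.1,83,-7.15))"
```

```text
clock: 6.6
ee_pos: [523.8, -304.0, 180.9]
eef_rot: [[0.993, -0.122, -0.001], [-0.122, -0.993, 0.0], [-0.001, -0.0, -1.0]]
force: [0.2, 0.1, 0.2]
gripper_width: 53.5
([np.float64(0.0021), np.float64(0.0008), np.float64(0.0979), ('rz', np.float64(0.2))], 'yaw now', np.float64(-7.0), 'tilt', array([-0.001,  0.   , -1.   ]))
```

Descend, grip, lift.

```bash
python3 -m creep '[[0.002,0.001,0.04,0,0,0,-0.25],[0.002,0.001,0.07,0,0,0,-0.25],[0.002,0.001,0.09,0,0,0,-0.25],[0.002,0.001,0.098,0,0,0,-0.25],[0.002,0.001,0.098,0,0,0,-0.25],[0.002,0.001,0.098,0,0,0,1],[0.002,0.001,0.098,0,0,0,1],[0.002,0.001,0.098,0,0,0,1],[0.002,0.001,0.098,0,0,0,1],[0.002,0.001,0.098,0,0,0,1],[0.002,0.001,0.098,0,0,0,1]]';python3 -m creep '[[0,0,-0.02,0,0,0,1],[0,0,-0.05,0,0,0,1],[0,0,-0.09,0,0,0,1],[0,0,-0.11,0,0,0,1],[0,0,-0.11,0,0,0,1]]'; python3 -c "
from h import *
print(goto(570,35,110,90))"
```

```text
clock: 7.7
ee_pos: [526.4, -305.8, 85.8]
eef_rot: [[0.992, -0.124, 0.002], [-0.124, -0.992, -0.002], [0.003, 0.002, -1.0]]
force: [-3.4, 0.3, 6.7]
gripper_width: 28.0
clock: 8.2
ee_pos: [527.5, -306.2, 198.8]
eef_rot: [[0.992, -0.123, 0.008], [-0.123, -0.992, -0.005], [0.008, 0.004, -1.0]]
force: [-1.0, -0.3, -0.4]
gripper_width: 28.0
([np.float64(-0.0006), np.float64(-0.3441), np.float64(0.0874), ('rz', np.float64(82.9))], 'yaw now', np.float64(-7.1), 'tilt', array([ 0.008, -0.005, -1.   ]))
```

```bash
python3 -m creep '[[0,-0.03,0,0,0,8,1],[0,-0.07,0,0,0,16,1],[0,-0.11,0,0,0,24,1],[0,-0.15,0,0,0,32,1],[0,-0.19,0,0,0,40,1],[0,-0.23,0,0,0,48,1],[0,-0.27,0,0,0,56,1],[0,-0.31,0,0,0,64,1],[0,-0.344,0,0,0,72,1],[-0.001,-0.344,0.04,0,0,80,1],[-0.001,-0.344,0.08,0,0,82.9,1],[-0.001,-0.344,0.12,0,0,82.9,1],[-0.001,-0.344,0.12,0,0,82.9,1],[-0.001,-0.344,0.12,0,0,82.9,1]]'; python3 -c "
from h import *
print(goto(570,35,15,90))"
```

```text
clock: 9.6
ee_pos: [566.7, 36.3, 72.5]
eef_rot: [[0.0, -1.0, -0.003], [-1.0, -0.0, 0.0], [-0.0, 0.003, -1.0]]
force: [0.7, 0.2, 0.6]
gripper_width: 27.7
([np.float64(0.0013), np.float64(-0.0035), np.float64(0.0575), ('rz', np.float64(0.0))], 'yaw now', np.float64(-90.0), 'tilt', array([-0.003,  0.   , -1.   ]))
```

```bash
python3 -m creep '[[0.001,-0.002,0.03,0,0,0,1],[0.001,-0.002,0.048,0,0,0,1],[0.001,-0.002,0.056,0,0,0,1],[0.001,-0.002,0.056,0,0,0,1],[0.001,-0.002,0.056,0,0,0,0.25],[0.001,-0.002,0.056,0,0,0,0.1],[0.001,-0.002,0.056,0,0,0,0.1],[0.001,-0.002,0.056,0,0,0,0.1],[0.001,-0.002,0.03,0,0,0,0.1],[0.001,-0.002,-0.01,0,0,0,0.1],[0.001,-0.002,-0.06,0,0,0,0.1],[0.001,-0.002,-0.12,0,0,0,0.1],[0.001,-0.002,-0.12,0,0,0,0.1]]'; python3 -c "
from h import *
print(goto(423.5,-300.3,200,-7.15))
e,im,d=snap('top');a=im[140:285,270:455];save(a,'t2.png',s=3)"
```

```text
clock: 10.9
ee_pos: [571.7, 35.3, 201.8]
eef_rot: [[-0.0, -1.0, 0.012], [-1.0, 0.0, 0.0], [-0.0, -0.012, -1.0]]
force: [0.6, -0.4, 0.2]
gripper_width: 38.1
([np.float64(0.3356), np.float64(0.1482), np.float64(0.0), ('rz', np.float64(-82.9))], 'yaw now', np.float64(-90.0), 'tilt', array([ 0.012,  0.   , -1.   ]))
```

View pics/t2.png

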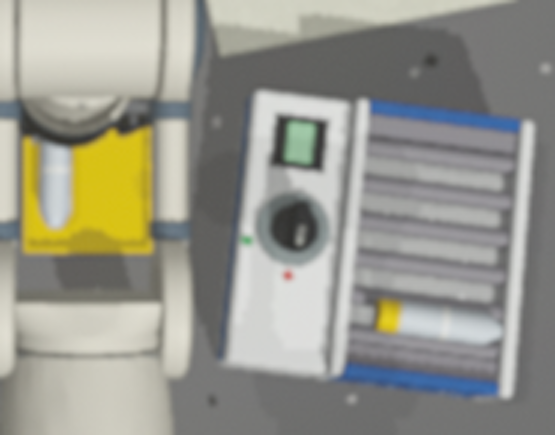

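The first yellow tube lies in the tray (55,185), the second is still in its trough (435,320), and the pointer is toward red.

```bash
python3 -m creep '[[0.03,0.015,0,0,0,-8,0],[0.07,0.03,0,0,0,-16,-0.2],[0.11,0.05,0,0,0,-24,-0.2],[0.15,0.07,0,0,0,-32,-0.2],[0.19,0.085,0,0,0,-40,-0.2],[0.23,0.1,0,0,0,-48,-0.2],[0.27,0.12,0,0,0,-56,-0.2],[0.31,0.135,0,0,0,-64,-0.2],[0.3356,0.148,0,0,0,-72,-0.2],[0.3356,0.148,0.02,0,0,-80,-0.2],[0.3356,0.148,0.05,0,0,-82.9,-0.2],[0.3356,0.148,0.05,0,0,-82.9,-0.2],[0.3356,0.148,0.05,0,0,-82.9,-0.2],[0.3356,0.148,0.05,0,0,-82.9,-0.2]]'; python3 -c "
from h import *
print(goto(423.5,-300.3,83,-7.15))"
```

```text
clock: 12.35
ee_pos: [421.9, -300.4, 144.5]
eef_rot: [[0.992, -0.124, 0.001], [-0.124, -0.992, -0.001], [0.001, 0.001, -1.0]]
force: [-0.2, -0.2, -0.0]
gripper_width: 51.4
([np.float64(0.0015), np.float64(-0.0003), np.float64(0.0615), ('rz', np.float64(0.0))], 'yaw now', np.float64(-7.1), 'tilt', array([ 0.001, -0.001, -1.   ]))
```

```bash
python3 -m creep '[[0.0015,0,0.03,0,0,0,-0.2],[0.0015,0,0.05,0,0,0,-0.2],[0.0015,0,0.061,0,0,0,-0.2],[0.0015,0,0.061,0,0,0,-0.2],[0.0015,0,0.061,0,0,0,1],[0.0015,0,0.061,0,0,0,1],[0.0015,0,0.061,0,0,0,1],[0.0015,0,0.061,0,0,0,1],[0.0015,0,0.061,0,0,0,1],[0.0015,0,0.061,0,0,0,1]]';python3 -m creep '[[0,0,-0.02,0,0,0,1],[0,0,-0.05,0,0,0,1],[0,0,-0.09,0,0,0,1],[0,0,-0.11,0,0,0,1],[0,0,-0.11,0,0,0,1]]'; python3 -c "
from h import *
print(goto(570,-23.5,110,90))"
```

```text
clock: 13.35
ee_pos: [423.9, -301.2, 84.5]
eef_rot: [[0.992, -0.124, 0.003], [-0.124, -0.992, -0.002], [0.004, 0.002, -1.0]]
force: [2.2, -0.2, 6.6]
gripper_width: 27.8
clock: 13.85
ee_pos: [423.9, -301.5, 196.7]
eef_rot: [[0.992, -0.124, 0.005], [-0.124, -0.992, -0.005], [0.006, 0.004, -1.0]]
force: [-0.4, -1.2, -0.8]
gripper_width: 27.9
([np.float64(0.11), np.float64(-0.2943), np.float64(0.0862), ('rz', np.float64(82.9))], 'yaw now', np.float64(-7.1), 'tilt', array([ 0.005, -0.005, -1.   ]))
```

```bash
python3 -m creep '[[0.02,-0.03,0,0,0,8,1],[0.03,-0.07,0,0,0,16,1],[0.05,-0.11,0,0,0,24,1],[0.06,-0.15,0,0,0,32,1],[0.08,-0.19,0,0,0,40,1],[0.09,-0.23,0,0,0,48,1],[0.11,-0.27,0,0,0,56,1],[0.11,-0.294,0,0,0,64,1],[0.11,-0.294,0,0,0,72,1],[0.11,-0.294,0.04,0,0,80,1],[0.11,-0.294,0.08,0,0,82.9,1],[0.11,-0.294,0.12,0,0,82.9,1],[0.11,-0.294,0.12,0,0,82.9,1],[0.11,-0.294,0.12,0,0,82.9,1],[0.11,-0.294,0.12,0,0,82.9,1]]'; python3 -c "
from h import *
print(goto(570,-23.5,15,90))"
```

```text
clock: 15.35
ee_pos: [569.6, -22.5, 74.9]
eef_rot: [[-0.0, -1.0, 0.004], [-1.0, 0.0, -0.0], [0.0, -0.004, -1.0]]
force: [-0.6, -0.3, 0.2]
gripper_width: 27.8
([np.float64(0.0009), np.float64(-0.0002), np.float64(0.0599), ('rz', np.float64(-0.0))], 'yaw now', np.float64(-90.0), 'tilt', array([ 0.004, -0.   , -1.   ]))
```

```bash
python3 -m creep '[[0.001,0,0.03,0,0,0,1],[0.001,0,0.05,0,0,0,1],[0.001,0,0.058,0,0,0,1],[0.001,0,0.058,0,0,0,1],[0.001,0,0.058,0,0,0,0.25],[0.001,0,0.058,0,0,0,0.1],[0.001,0,0.058,0,0,0,0.1],[0.001,0,0.058,0,0,0,0.1],[0.001,0,0.03,0,0,0,0.1],[0.001,0,-0.01,0,0,0,0.1],[0.001,0,-0.06,0,0,0,0.1],[0.001,0,-0.12,0,0,0,0.1],[0.001,0,-0.12,0,0,0,0.1]]'; python3 -c "
from h import *
print(goto(545,300,260,-82))"
```

```text
clock: 16.65
ee_pos: [570.7, -23.6, 200.9]
eef_rot: [[-0.0, -1.0, 0.012], [-1.0, 0.0, -0.001], [0.001, -0.012, -1.0]]
force: [0.4, 0.2, 0.7]
gripper_width: 38.2
([np.float64(-0.3235), np.float64(0.0249), np.float64(-0.0598), ('rz', np.float64(-8.0))], 'yaw now', np.float64(-90.0), 'tilt', array([ 0.012, -0.001, -1.   ]))
```

```bash
python3 -m creep '[[-0.05,0.02,-0.02,0,0,-4,0],[-0.1,0.04,-0.06,0,0,-8,-0.2],[-0.15,0.07,-0.06,0,0,-8,-0.2],[-0.2,0.07,-0.06,0,0,-8,-0.2],[-0.25,0.07,-0.06,0,0,-8,-0.2],[-0.3,0.07,-0.06,0,0,-8,-0.2],[-0.3,0.07,-0.06,0,0,-8,-0.2],[-0.3,0.07,-0.06,0,0,-8,-0.2]]'; python3 -c "
from h import *
e,im,d=snap('wrist');save(im,'w3.png',s=1.42);print(tool())"
```

```text
clock: 17.45
ee_pos: [497.5, 280.0, 251.5]
eef_rot: [[0.144, -0.99, -0.001], [-0.99, -0.144, 0.0], [-0.001, 0.001, -1.0]]
force: [0.0, -0.5, -1.2]
gripper_width: 51.2
(array([497.91456318, 277.99490666, 251.64127018]), array([[ 1.42051129e-01, -9.89858931e-01, -8.79278444e-04],
       [-9.89859205e-01, -1.42050625e-01, -6.11623991e-04],
       [ 4.80519418e-04,  9.57243740e-04, -9.99999426e-01]]))
```

View pics/w3.png

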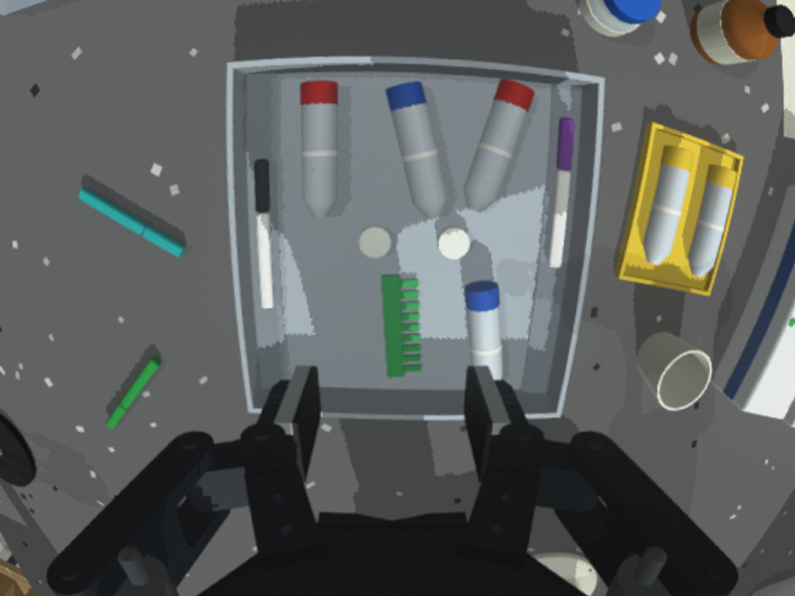

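Both yellow tubes lie in the tray. Red 1 runs from (319,84) to (319,214), and red 2 from (517,86) to (475,207).

Run:
```python
from h import *
e,im,d=load("wrist")
for k,a,b in(("r1",(319,86),(319,214)),("r2",(516,88),(475,208)),("b1",(405,90),(433,214))):
    A=atz("wrist",e,*(np.array(a)/1.42),24);B=atz("wrist",e,*(np.array(b)/1.42),20);c=(A+B)/2
    ax=(A-B)/np.linalg.norm(A-B);ang=np.degrees(np.arctan2(ax[1],ax[0]));g=c+8*ax
    print(k,A.round(),B.round(),np.linalg.norm(A-B),c.round(1),ang.round(1),"grip",g.round(1))
    if k!="b1":print(goto(g[0],g[1],80,ang-90))
```

```text
r1 [617. 355.  24.] [513. 342.  20.] 104.5073607733809 [564.7 348.4  22. ] 6.8 grip [572.6 349.4  22.3]
([np.float64(-0.0601), np.float64(-0.0842), np.float64(0.1715), ('rz', np.float64(1.3))], 'yaw now', np.float64(-81.8), 'tilt', array([-0.001, -0.001, -1.   ]))
r2 [640. 200.  24.] [536. 216.  20.] 104.81937416059966 [588.2 208.4  22. ] -8.7 grip [596.1 207.2  22.3]
([np.float64(0.0839), np.float64(-0.0873), np.float64(0.1716), ('rz', np.float64(16.9))], 'yaw now', np.float64(-81.8), 'tilt', array([-0.001, -0.001, -1.   ]))
b1 [622. 287.  24.] [526. 250.  20.] 102.95946299382335 [573.8 268.6  22. ] 21.4 grip [581.3 271.5  22.3]
```

```bash
python3 -m creep '[[-0.03,-0.04,0.03,0,0,1,-0.1],[-0.06,-0.084,0.08,0,0,1,-0.1],[-0.06,-0.084,0.13,0,0,1,-0.1],[-0.06,-0.084,0.17,0,0,1,-0.1],[-0.06,-0.084,0.17,0,0,1,-0.1],[-0.06,-0.084,0.17,0,0,1,-0.1],[-0.06,-0.084,0.17,0,0,1,-0.1]]'; python3 -c "
from h import *
print(goto(572.6,349,14,-83))
e,im,d=snap('wrist');save(im,'w4.png',s=1)"
```

```text
clock: 18.2
ee_pos: [574.4, 347.3, 85.5]
eef_rot: [[0.121, -0.993, 0.003], [-0.993, -0.121, 0.001], [-0.001, -0.003, -1.0]]
force: [0.4, -0.3, 0.6]
gripper_width: 47.4
([np.float64(-0.0018), np.float64(0.0018), np.float64(0.0715), ('rz', np.float64(-0.1))], 'yaw now', np.float64(-83.1), 'tilt', array([ 0.003,  0.001, -1.   ]))
```

View pics/w4.png

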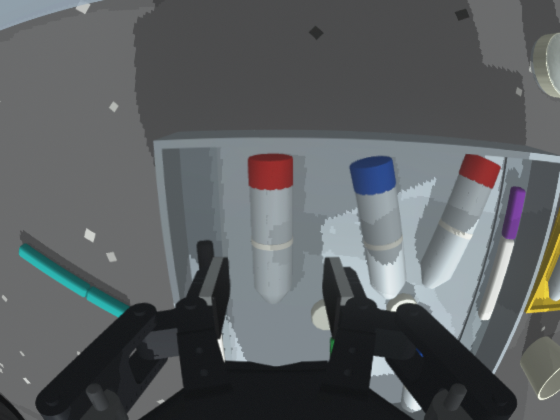

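Red 1 is centred between the fingers, with the axis near column 272 and the fingers' middle near 277. The pen is outside the fingers. Descend.

```bash
python3 -m creep '[[-0.0015,0.001,0.03,0,0,0,-0.1],[-0.0015,0.001,0.055,0,0,0,-0.1],[-0.0015,0.001,0.071,0,0,0,-0.1],[-0.0015,0.001,0.071,0,0,0,-0.1],[-0.0015,0.001,0.071,0,0,0,1],[-0.0015,0.001,0.071,0,0,0,1],[-0.0015,0.001,0.071,0,0,0,1],[-0.0015,0.001,0.071,0,0,0,1],[-0.0015,0.001,0.071,0,0,0,1],[-0.0015,0.001,0.071,0,0,0,1]]';python3 -m creep '[[0,0,-0.03,0,0,0,1],[0,0,-0.07,0,0,0,1],[0,0,-0.12,0,0,0,1],[0,0,-0.17,0,0,0,1],[0,0,-0.19,0,0,0,1],[0,0,-0.19,0,0,0,1]]'
python3 - <<'E'
from h import *
th=np.radians(-7.15);ux=np.array([np.cos(th),np.sin(th)]);uy=np.array([-np.sin(th),np.cos(th)]);o=np.array([496.6,-264.2])
for x in(-34,34): q=o+x*ux-28*uy;print(x,q,goto(*q,200,-7.15))
E
```

```text
clock: 19.25
ee_pos: [573.4, 349.8, 14.1]
eef_rot: [[0.122, -0.993, 0.004], [-0.993, -0.122, 0.002], [-0.001, -0.004, -1.0]]
force: [0.3, 0.2, 5.6]
gripper_width: 27.8
clock: 19.85
ee_pos: [573.5, 350.0, 207.8]
eef_rot: [[0.122, -0.993, 0.009], [-0.993, -0.122, 0.005], [-0.004, -0.009, -1.0]]
force: [-0.4, -0.3, -0.5]
gripper_width: 27.8
-34 [ 459.37930702 -287.75037184] ([np.float64(0.6191), np.float64(0.1911), np.float64(0.0038), ('rz', np.float64(-75.8))], 'yaw now', np.float64(-83.0), 'tilt', array([ 0.009,  0.005, -1.   ]))
34 [ 526.85051844 -296.21415521] ([np.float64(0.6357), np.float64(0.1251), np.float64(0.0043), ('rz', np.float64(-75.8))], 'yaw now', np.float64(-83.0), 'tilt', array([ 0.009,  0.005, -1.   ]))
```

```bash
python3 -m creep '[[0.045,0.009,0,0,0,-6,1],[0.09,0.018,0,0,0,-12,1],[0.135,0.027,0,0,0,-18,1],[0.18,0.036,0,0,0,-24,1],[0.225,0.045,0,0,0,-30,1],[0.27,0.054,0,0,0,-36,1],[0.315,0.063,0,0,0,-42,1],[0.36,0.072,0,0,0,-48,1],[0.405,0.081,0,0,0,-54,1],[0.45,0.09,0,0,0,-60,1],[0.495,0.099,0,0,0,-66,1],[0.54,0.108,0,0,0,-72,1],[0.59,0.117,0,0,0,-75.8,1],[0.6357,0.125,0,0,0,-75.8,1],[0.6357,0.125,0.02,0,0,-75.8,1],[0.6357,0.125,0.06,0,0,-75.8,1],[0.6357,0.125,0.07,0,0,-75.8,1],[0.6357,0.125,0.07,0,0,-75.8,1],[0.6357,0.125,0.07,0,0,-75.8,1]]'; python3 -c "
from h import *
print(goto(526.9,-296.2,84,-7.15))"
```

```text
clock: 21.75
ee_pos: [525.7, -296.8, 132.1]
eef_rot: [[0.992, -0.125, 0.0], [-0.125, -0.992, -0.0], [0.0, 0.0, -1.0]]
force: [-0.0, -0.4, 0.2]
gripper_width: 27.8
([np.float64(0.0011), np.float64(-0.0008), np.float64(0.0481), ('rz', np.float64(-0.0))], 'yaw now', np.float64(-7.2), 'tilt', array([ 0., -0., -1.]))
```

```bash
python3 -m creep '[[0.001,-0.001,0.025,0,0,0,1],[0.001,-0.001,0.038,0,0,0,1],[0.001,-0.001,0.047,0,0,0,1],[0.001,-0.001,0.047,0,0,0,1]]'; python3 -m creep '[[0,0,0,0,0,0,0.3],[0,0,0,0,0,0,0.1],[0,0,0,0,0,0,0.1],[0,0,0,0,0,0,0.1],[0,0,-0.02,0,0,0,0.1],[0,0,-0.06,0,0,0,0.1],[0,0,-0.1,0,0,0,0.1],[0,0,-0.13,0,0,0,0.1],[0,0,-0.13,0,0,0,0.1]]';python3 -c "
from h import *
e,im,d=snap('wrist');save(im,'w5.png',s=1)
print(goto(540,200,240,-95))"
```

```text
clock: 22.15
ee_pos: [527.1, -296.1, 84.8]
eef_rot: [[0.992, -0.125, 0.001], [-0.125, -0.992, -0.0], [0.001, 0.0, -1.0]]
force: [-0.5, 0.2, 0.1]
gripper_width: 27.6
clock: 23.05
ee_pos: [528.0, -297.2, 221.1]
eef_rot: [[0.992, -0.125, 0.009], [-0.125, -0.992, -0.006], [0.009, 0.004, -1.0]]
force: [-0.1, -0.2, 1.5]
gripper_width: 38.7
([np.float64(-0.0498), np.float64(-0.4944), np.float64(-0.0237), ('rz', np.float64(87.8))], 'yaw now', np.float64(-7.2), 'tilt', array([ 0.005, -0.003, -1.   ]))
```

View pics/w5.png

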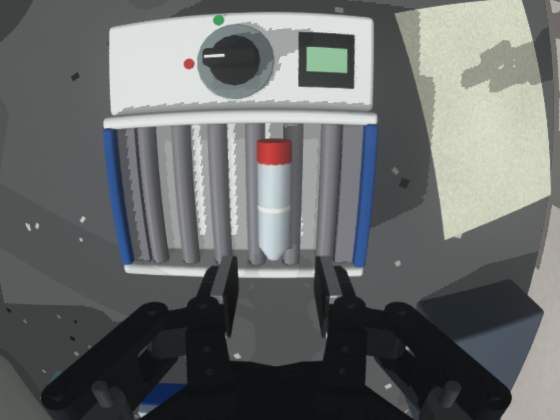

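Red 1 lies along the trough (column 274) and the switch points at red. Now red 2.

```bash
python3 -m creep '[[-0.004,-0.045,0,0,0,8,0],[-0.01,-0.09,0,0,0,16,-0.1],[-0.015,-0.135,0,0,0,24,-0.1],[-0.02,-0.18,0,0,0,32,-0.1],[-0.025,-0.225,0,0,0,40,-0.1],[-0.03,-0.27,0,0,0,48,-0.1],[-0.035,-0.315,0,0,0,56,-0.1],[-0.04,-0.36,0,0,0,64,-0.1],[-0.045,-0.405,0,0,0,72,-0.1],[-0.05,-0.45,0,0,0,80,-0.1],[-0.05,-0.494,0,0,0,88,-0.1],[-0.05,-0.494,0,0,0,91,-0.1],[-0.05,-0.494,0,0,0,91,-0.1],[-0.05,-0.494,0,0,0,91,-0.1]]'; python3 -c "
from h import *
e,im,d=snap('wrist');save(im,'w6.png',s=1.42)
print(tool())"
```

```text
clock: 24.5
ee_pos: [538.6, 199.7, 213.0]
eef_rot: [[-0.141, -0.99, -0.002], [-0.99, 0.141, -0.001], [0.001, 0.002, -1.0]]
force: [-0.6, -0.8, -0.1]
gripper_width: 46.7
(array([538.71629642, 199.31825364, 213.39710599]), array([[-1.41991483e-01, -9.89867059e-01, -1.27483350e-03],
       [-9.89867484e-01,  1.41992459e-01, -7.10518182e-04],
       [ 8.84335286e-04,  1.16102870e-03, -9.99998935e-01]]))
```

View pics/w6.png

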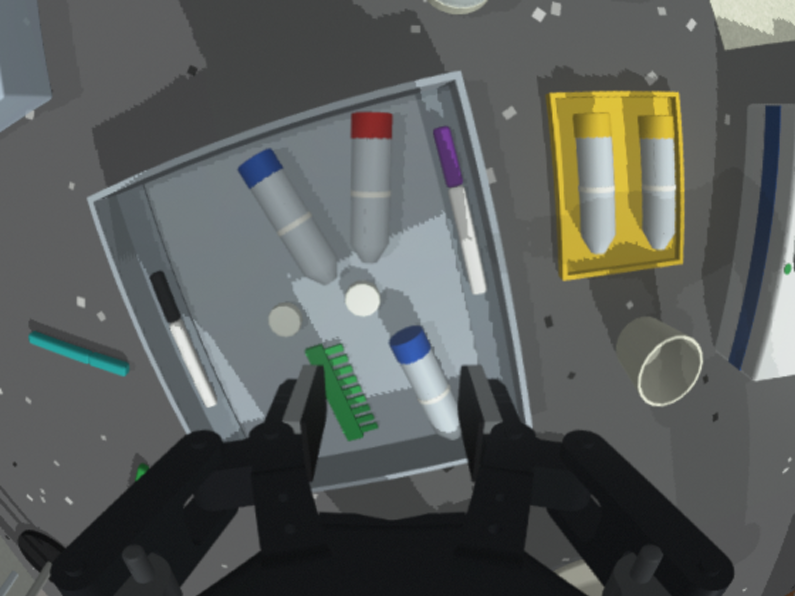

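Red 2 runs from (371,115) to (370,261), with no other red tubes in the bin.

Run:
```python
from h import *
e,im,d=load("wrist")
A=atz("wrist",e,371/1.42,116/1.42,24);B=atz("wrist",e,370/1.42,261/1.42,20);c=(A+B)/2
ax=(A-B)/np.linalg.norm(A-B);ang=np.degrees(np.arctan2(ax[1],ax[0]));g=c+10*ax
print(A,B,np.linalg.norm(A-B),c.round(1),ang.round(1),"grip",g.round(1),goto(g[0],g[1],80,ang-90))
```

```text
[640.57893995 199.32377509  24.        ] [534.99812088 216.13769952  20.        ] 106.98606175711019 [587.8 207.7  22. ] -9.0 grip [597.7 206.2  22.4] ([np.float64(-0.0153), np.float64(-0.0575), np.float64(0.1333), ('rz', np.float64(0.9))], 'yaw now', np.float64(-98.2), 'tilt', array([-0.001, -0.001, -1.   ]))
```

```bash
python3 -m creep '[[-0.015,-0.057,0.03,0,0,1,-0.1],[-0.015,-0.057,0.07,0,0,1,-0.1],[-0.015,-0.057,0.11,0,0,1,-0.1],[-0.015,-0.057,0.132,0,0,1,-0.1],[-0.015,-0.057,0.132,0,0,1,-0.1],[-0.015,-0.057,0.132,0,0,1,-0.1]]'; python3 -c "
from h import *
print(goto(597.7,206.2,14,-99))"
```

```text
clock: 25.15
ee_pos: [597.7, 205.9, 82.9]
eef_rot: [[-0.161, -0.987, 0.0], [-0.987, 0.161, -0.0], [0.0, -0.0, -1.0]]
force: [0.2, -0.4, 1.0]
gripper_width: 47.2
([np.float64(-0.0003), np.float64(0.0), np.float64(0.0689), ('rz', np.float64(-0.2))], 'yaw now', np.float64(-99.2), 'tilt', array([ 0., -0., -1.]))
```

```bash
python3 -m creep '[[0,0,0.03,0,0,0,-0.1],[0,0,0.055,0,0,0,-0.1],[0,0,0.069,0,0,0,-0.1],[0,0,0.069,0,0,0,-0.1],[0,0,0.069,0,0,0,1],[0,0,0.069,0,0,0,1],[0,0,0.069,0,0,0,1],[0,0,0.069,0,0,0,1],[0,0,0.069,0,0,0,1],[0,0,0.069,0,0,0,1]]';python3 -m creep '[[0,0,-0.03,0,0,0,1],[0,0,-0.07,0,0,0,1],[0,0,-0.12,0,0,0,1],[0,0,-0.17,0,0,0,1],[0,0,-0.19,0,0,0,1],[0,0,-0.19,0,0,0,1]]'
python3 - <<'E'
from h import *
th=np.radians(-7.15);ux=np.array([np.cos(th),np.sin(th)]);uy=np.array([-np.sin(th),np.cos(th)]);o=np.array([496.6,-264.2])
for x in(-34,): q=o+x*ux-26*uy;print(x,q,goto(*q,200,-7.15))
E
```

```text
clock: 26.15
ee_pos: [598.9, 207.2, 16.0]
eef_rot: [[-0.16, -0.987, 0.004], [-0.987, 0.16, 0.001], [-0.002, -0.004, -1.0]]
force: [-0.3, -0.1, 5.8]
gripper_width: 27.6
clock: 26.75
ee_pos: [599.1, 207.4, 209.5]
eef_rot: [[-0.16, -0.987, 0.009], [-0.987, 0.16, 0.003], [-0.004, -0.009, -1.0]]
force: [-0.4, -0.2, -0.6]
gripper_width: 27.6
-34 [ 459.62824182 -285.76592445] ([np.float64(0.5091), np.float64(0.0589), np.float64(0.0068), ('rz', np.float64(88.0))], 'yaw now', np.float64(-99.2), 'tilt', array([ 0.009,  0.003, -1.   ]))
```

```bash
python3 -m creep '[[0.04,0.005,0,0,0,-7,1],[0.08,0.01,0,0,0,-15,1],[0.12,0.015,0,0,0,-23,1],[0.16,0.02,0,0,0,-31,1],[0.2,0.025,0,0,0,-39,1],[0.24,0.03,0,0,0,-47,1],[0.28,0.034,0,0,0,-55,1],[0.32,0.038,0,0,0,-63,1],[0.36,0.042,0,0,0,-71,1],[0.4,0.047,0,0,0,-79,1],[0.45,0.053,0,0,0,-87,1],[0.49,0.057,0,0,0,-92,1],[0.509,0.059,0,0,0,-92,1],[0.509,0.059,0.02,0,0,-92,1],[0.509,0.059,0.06,0,0,-92,1],[0.509,0.059,0.07,0,0,-92,1],[0.509,0.059,0.07,0,0,-92,1],[0.509,0.059,0.07,0,0,-92,1]]'; python3 -c "
from h import *
print(goto(459.6,-285.8,87,-7.15))
e,im,d=snap('wrist');save(im,'w7.png',s=1)"
```

```text
clock: 28.55
ee_pos: [458.0, -286.0, 134.0]
eef_rot: [[0.992, -0.125, 0.0], [-0.125, -0.992, -0.0], [0.0, 0.0, -1.0]]
force: [0.4, -0.2, 0.4]
gripper_width: 27.8
([np.float64(0.0015), np.float64(-0.0004), np.float64(0.047), ('rz', np.float64(-0.0))], 'yaw now', np.float64(-7.2), 'tilt', array([ 0., -0., -1.]))
```

View pics/w7.png

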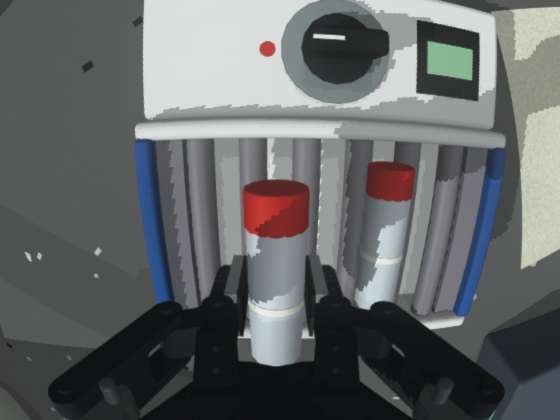

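Red 2 is held straight above its trough (x = −34), and red 1 is seated. Place it.

```bash
python3 -m creep '[[0.0015,0,0.025,0,0,0,1],[0.0015,0,0.038,0,0,0,1],[0.0015,0,0.046,0,0,0,1],[0.0015,0,0.047,0,0,0,1]]'; python3 -m creep '[[0,0,0,0,0,0,0.3],[0,0,0,0,0,0,0.1],[0,0,0,0,0,0,0.1],[0,0,0,0,0,0,0.1],[0,0,-0.02,0,0,0,0.1],[0,0,-0.06,0,0,0,0.1],[0,0,-0.1,0,0,0,0.1],[0,0,-0.13,0,0,0,0.1],[0,0,-0.13,0,0,0,0.1]]';python3 -c "
from h import *
e,im,d=snap('wrist');save(im,'w8.png',s=1)
print(goto(507.5,-176.9,200,82.85))"
```

```text
clock: 29.0
ee_pos: [459.6, -286.3, 86.6]
eef_rot: [[0.992, -0.125, 0.001], [-0.125, -0.992, -0.0], [0.001, 0.0, -1.0]]
force: [0.9, -0.5, -0.1]
gripper_width: 27.4
clock: 29.9
ee_pos: [460.7, -287.4, 222.7]
eef_rot: [[0.992, -0.125, 0.008], [-0.125, -0.992, -0.006], [0.009, 0.005, -1.0]]
force: [0.1, 1.1, 0.8]
gripper_width: 38.4
([np.float64(0.0331), np.float64(-0.1152), np.float64(0.0195), ('rz', np.float64(89.9))], 'yaw now', np.float64(-7.2), 'tilt', array([ 0.005, -0.003, -1.   ]))
```

View pics/w8.png

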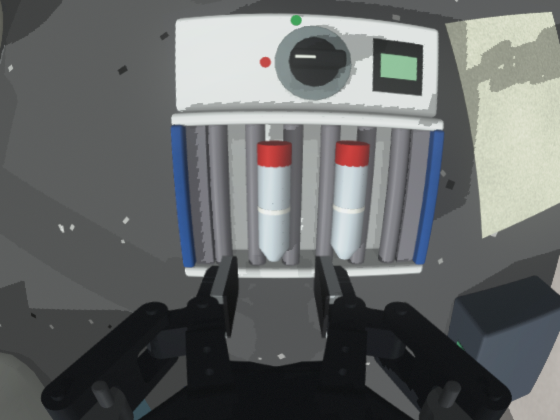

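```bash
python3 - <<'E'
from h import *
e,im,d=load("wrist")
th=np.radians(-7.15);ux=np.array([np.cos(th),np.sin(th)]);uy=np.array([-np.sin(th),np.cos(th)]);o=np.array([496.6,-264.2])
for a,b in(((274,145),(275,259)),((351,145),(347,257))):
  for q in(a,b):
    w=atz("wrist",e,*q,95)[:2]-o;print(np.round([w@ux,w@uy]))
E
python3 -m creep '[[0.01,-0.03,0,0,0,-8,-0.2],[0.02,-0.06,0,0,0,-16,-0.2],[0.03,-0.09,0,0,0,-24,-0.2],[0.033,-0.115,0,0,0,-32,-0.2],[0.033,-0.115,0,0,0,-40,-0.2],[0.033,-0.115,0,0,0,-48,-0.2],[0.033,-0.115,0,0,0,-56,-0.2],[0.033,-0.115,0,0,0,-64,-0.2],[0.033,-0.115,0,0,0,-72,-0.2],[0.033,-0.115,0,0,0,-80,-0.2],[0.033,-0.115,0.02,0,0,-88,-0.2],[0.033,-0.115,0.04,0,0,-90,-0.2],[0.033,-0.115,0.05,0,0,-90,-0.2],[0.033,-0.115,0.05,0,0,-90,-0.2],[0.033,-0.115,0.05,0,0,-90,-0.2]]'; python3 -c "
from h import *
print(goto(507.8,-177.3,91,82.85))"
```

```text
[-32.  16.]
[-32. -90.]
[33. 17.]
[ 37. -89.]
clock: 31.45
ee_pos: [506.3, -176.4, 166.2]
eef_rot: [[0.126, 0.992, -0.001], [0.992, -0.126, 0.0], [0.0, -0.001, -1.0]]
force: [-0.6, -0.1, 0.9]
gripper_width: 51.5
([np.float64(-0.0008), np.float64(0.0016), np.float64(0.0752), ('rz', np.float64(-0.1))], 'yaw now', np.float64(82.7), 'tilt', array([-0.001,  0.   , -1.   ]))
```

Both red tubes are seated, centred at mixer (−32,−37) and (35,−36). Turn the switch on.

```bash
python3 -m creep '[[-0.001,0.0015,0.03,0,0,0,-0.2],[-0.001,0.0015,0.055,0,0,0,-0.2],[-0.001,0.0015,0.075,0,0,0,-0.2],[-0.001,0.0015,0.075,0,0,0,-0.2],[-0.001,0.0015,0.075,0,0,0,1],[-0.001,0.0015,0.075,0,0,0,1],[-0.001,0.0015,0.075,0,0,0,1],[-0.001,0.0015,0.075,0,0,0,1],[-0.001,0.0015,0.075,0,0,0,1],[-0.001,0.0015,0.075,0,0,0,1]]'; python3 -m creep '[[0,0,0,0,0,8,1],[0,0,0,0,0,16,1],[0,0,0,0,0,24,1],[0,0,0,0,0,32,1],[0,0,0,0,0,40,1],[0,0,0,0,0,48,1],[0,0,0,0,0,56,1],[0,0,0,0,0,64,1],[0,0,0,0,0,68,1],[0,0,0,0,0,69,1],[0,0,0,0,0,69,1],[0,0,0,0,0,69,1],[0,0,0,0,0,69,-0.2],[0,0,0,0,0,69,-0.2],[0,0,0,0,0,69,-0.2],[0,0,-0.04,0,0,69,-0.2],[0,0,-0.08,0,0,69,-0.2],[0,0,-0.13,0,0,69,-0.2],[0,0,-0.15,0,0,69,-0.2],[0,0,-0.15,0,0,69,-0.2]]'
python3 - <<'E'
from h import *
e,im,d=snap("wrist");save(im,"w9.png",s=1.0)
E
```

```text
clock: 32.45
ee_pos: [509.0, -176.9, 93.9]
eef_rot: [[0.125, 0.992, 0.004], [0.992, -0.125, 0.0], [0.001, 0.004, -1.0]]
force: [-0.1, 5.8, 5.4]
gripper_width: 13.0
clock: 34.45
ee_pos: [509.0, -178.3, 246.3]
eef_rot: [[0.971, 0.238, 0.007], [0.238, -0.971, -0.003], [0.006, 0.005, -1.0]]
force: [0.6, -0.2, 0.2]
gripper_width: 51.2
```

View pics/w9.png

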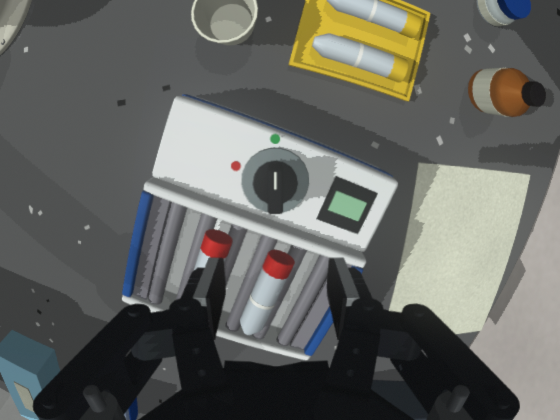

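The pointer (275,180) aims at the green dot, both reds are in troughs and both yellows in the tray. I'll check the bin and bystanders once more from the top.

```bash
python3 -c "
from h import *
e,im,d=snap('top');save(im,'t3.png',box=(130,100,460,290),s=2.4)"
```

```text
(no output)
```

View pics/t3.png

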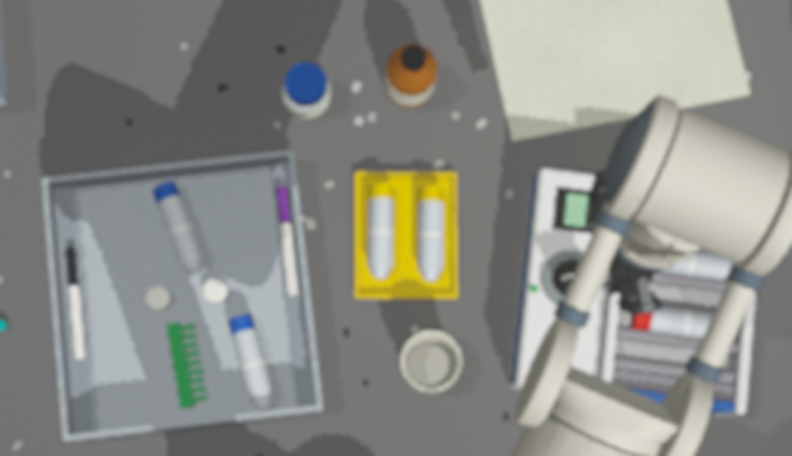

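The bin still holds both blue tubes, the comb, both caps and both pens. The bystanders haven't moved and both yellow tubes are in the tray.

```bash
python3 -c "
from h import *
print(sign_off())"
```

```text
the job is handed in; nothing more can be done
None
```

The job is done and handed in at about 35 s on the robot's clock. I switched the mixer off and moved both yellow-capped tubes into the tray. I then laid the two red-capped tubes (only two were in the bin) in the x = −34 and +34 mm troughs and turned the switch back on.

My last pictures showed:
- **Switch:** the pointer is at the green dot.
- **Red tubes:** both are seated and straight, centred at about (−32, −37) and (35, −36) mm in the mixer frame. That reading is from just before the switch was turned on, and the picture afterwards shows both still in their troughs.
- **Yellow tubes:** both lie on the tray floor.
- **Bin and bystanders:** both blue tubes, the comb, both caps and both pens are still in the bin. The bottle, beaker and jar look unmoved.
- **Gripper:** it is clear of everything.

None of the checks failed or disagreed, and I saw no grip slip or knocked tube.

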